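# Clamp the marked plate and preload a spring centre punch on its scribed cross

### The job

Lock the marked-out plate in its jig by turning the swing clamp's bar knob clockwise until it clicks past its detent and the clamp finger lies over the plate. Then take the spring centre punch (the taller tool, without the mushroom head) from its stand and hold it upright with its point on the scribed cross, inside the small scribed circle, pushing lightly so that its sprung tip goes in about half-way; never push the tip fully home, which would fire it, and leave the other tools and parts alone. Finish like that: the program ends while the robot is still holding the punch pressed on the mark.

Things in the scene. Friction and masses are not known exactly. Their poses are not given: they have to be found in the camera images.
- clamp_knob (a joint): Swing clamp knob, hinge with vertical axis, rad: about 0 = swung clear (starts at 0 to 0.2), grows clockwise seen from above to a stop at 1.3 (clamped: finger over the plate's edge). A sprung plunger resists from about 0.3 with up to 0.2 N m, clicks over at 0.65 and drives the knob on to about 0.95; after that it turns freely to the stop. Over 0.85 counts as clamped; turn it to about 1.25.
- knob_grip (a point): On the knob's axis, 64 mm above the bench: the height to grip the black bar handle, 42 mm long (along this point's x, the direction in which the steel clamp finger points too), 14 mm thick (along y), from z = 41 to 77 mm. Below it a hub of radius 19 mm (34 to 41 mm) and the finger, reaching 50 mm from the axis, underside 26 mm above the bench. z up.
- jig: Fixed aluminium jig, base 110 x 190 x 12 mm on the bench, origin at the centre of its underside, x across, y along it; clamp knob's axis at (0, +50 mm); a small plunger post at (0, +86 mm), top 42 mm above the bench; the plate lies between two rails at y about -35 mm.
- plate: Loose steel plate 73 x 90 x 12 mm lying on the jig's base between the rails, origin at the centre of its underside, top face level, 24 mm above the bench. It has one 11 mm drilled hole, scribed lines that cross at the mark, and a scribed circle of 12 mm diameter round the cross.
- plate_mark (a point): The scribed cross, on the plate's top face, 24 mm above the bench.
- punch_grip (a point): Spring centre punch: steel, round, 130 mm long, 0.1 kg. This point is on its axis (z, up), mid-height of its ribbed dark grip, 94 mm above the relaxed tip's point. Grip 16 mm in diameter, from 28 mm below this point to 24 mm above, then a 17 mm cap to 36 mm above. Under the grip is a collar 22 mm wide, 6 mm thick, that rests on the stand. It is in either hole of the stand.
- punch_point (a point): Point of the punch's sprung tip, on its axis, 94 mm below punch_grip when relaxed (less by the tip's travel when pressed), 6 mm above the bench as it stands. From the collar's underside to this point the 14 mm sleeve and the tip measure 60 mm: lift the punch over 60 mm to clear the stand.
- punch_tip (a joint): How far the punch's sprung tip is pushed in, m: 0 relaxed, 0.012 fully home; spring 600 N/m, so half-way (0.006) takes 3.6 N. Over 0.011 counts as fired.
- stand: Fixed tool stand, a plate 130 x 60 mm with its top 66 mm above the bench on two cheeks; two 16 mm through-holes 35 mm either side of the middle along its x. Origin at the centre of its underside.
- pin_punch_mid (a point): Plain pin punch, a bystander in the stand's other hole, 70 mm from the spring punch: steel, 90 mm long, with a mushroom head of 22 mm diameter, its top 110 mm above the bench (26 mm lower than the spring punch's). Point on its axis at mid-length, 65 mm above the bench.
- dye_bottle: Bystander: blue dye bottle with black nozzle, 33 mm in diameter, 103 mm tall, loose on the bench behind the work. Origin at the centre of its underside.
- nut: Bystander: steel hexagon nut 19 x 22 x 10 mm, loose on the bench in front of the work. Origin at the centre of its underside.
Things that resemble listed ones, but are neither listed nor needed, are in the scene too. Leave any orange look-alike of the stand alone.

How it is judged:
By the outcome, as a careful person would: the job done as asked, in the order asked, and still so for the second after the job is handed in, while the arm keeps its last pose, push and grip.
It also fails if it takes over 64 s, if anything falls off the work surface, if the arm or the gripper's body presses on something with over 40 N, if the wrist force passes 120 N, or if a joint passes its speed limit or range.

### The arm

A 6-joint arm with a two-finger parallel gripper is mounted at the origin on a cart in front of the work surface, level with it; the furniture and walls round the work are solid. World frame = base frame: x ahead of the robot, y to its left, z up, the work surface at z = 0. Lengths are in m, angles in rad, forces in N, time in s.
With the tool pointing down it reaches from about 0.425 to 0.925 m from the base axis. Payload 12.5 kg.
Tool frame: the origin (TCP) lies at the very end of the fingers, on their centre line; the grasp point (between the pads) lies bot.hold_point_z behind it (bot.hold_point_z is the distance from the TCP to the grasp point, in m); x points along the fingers, z is the direction in which the jaws open and shut, and the axes are right-handed (so a half turn about x gives the same grasp; the last joint's range is limited). The gripper opens to 85 mm and grips with 20 to 120 N. Pads are 22 mm wide; open, the fingers measure 114 mm over their backs; the gripper's body (76 mm by 85 mm) begins 54 mm behind the grasp point. The pads swing forward as they close: fully open they stand 13 mm farther back than shut.
Start: joints at [1.124, 0.491, 1.559, -0, 1.092, -0.106], TCP at [0.209, 0.589, 0.231] pointing down, gripper open.
Joint ranges: [-3.1, 3.1], [-0.84, 2.19], [0.05, 2.79], [-1.13, 4.28], [0.06, 2.93], [-2.69, 2.69]. Speed limits (rad/s): [2.22, 2.22, 2.79, 3.14, 3.14, 3.14].

### API

Orientations are given as a unit quaternion [w, x, y, z].
In Python, from cell import bot gives the robot as it stands.
- The arm moves only by the tool drive_tool, never from a script. Its argument "moves" is a list of rows, each an object of numbers: "ax", "ay", "az": the turn, a rotation vector about the tool's x, y, z in degrees; "tx", "ty", "tz": the shift along the tool's x, y, z in m; "grip": the opening, from -1 (shut) to 1 (fully open). In form: [{"ax": .., "ay": .., "az": .., "tx": .., "ty": .., "tz": .., "grip": ..}, ...]. A call has 1 to 10 rows; each row is the pose to reach, as a shift and turn from the pose measured when the call began, along the tool's axes at that moment; what a row does not reach only later rows make up. A row lasts 1/10 s, in which the tool goes at most 50 mm and 8.59 degrees, less where a joint would pass 70% of its speed; a pose out of reach is approached as far as the arm can. A call with a gripper value outside its range is refused whole. The fingers move at their own pace and stop on an object; "newtons" is the grip in N (left out, the last holds). Time passes only in rows, so rows that repeat a pose let the fingers close. It gives the time, the measured TCP pose, the force and the opening at its end, in the units of the state.
- bot.get_state(): the state, without advancing time (a new reading comes with each control period).
- bot.get_image(name): name is "scene" or "top" or "wrist"; returns the picture (384x512x3 uint8, blue, green, red); there is no depth.
- bot.camera_model(name): a dict with "intrinsics" (3x3 intrinsics, pixels), "k1" (the pictures are not rectified: a ray, as slopes to the right and down, at radius r is drawn at 1 + k1 r^2 times it, then the intrinsics apply), "origin" and "rotation" of the camera in the world; the wrist camera has in their place "tool_from_camera" (4x4, takes a point from camera to tool coordinates, whose origin is the TCP and whose axes are the tool frame's). Camera axes: x right, y down, z forward; pixel columns grow to the right and rows downward; lengths in m; the calibration is good to about 2 mm. A picture is of the moment at which its call begins: read the wrist's pose just before it. camera_model takes no time and is no camera call.
- bot.finish_job(): hands the job in, once; it reports no verdict.
Trained networks look in the newest picture that a camera, given by its name, has taken for a name from the list of things; names that differ only in an ending like _2 or _b are one class to them, and where a whole thing is asked for, a point or a joint stands for the part that bears it (a point fixed in the world has none). Each returns a list of dicts, best first, with "conf" (0 to 1); they miss things now and then, are a little off and sometimes report something else, mostly with a low value. They report only what shows in the picture. A call takes as long as a camera call. They do not tell look-alikes from the thing itself.
- bot.recognise(camera, thing): "rect" ([left, top, right, bottom] in pixels, round what is visible of it).
- bot.cut_out(camera, thing): "mask" (384x512 bool, what is visible of it) and "rect" ([left, top, right, bottom] in pixels, round what is visible of it).
The state is a dict: "t": time; "q": joint angles; "qd": joint speeds; "joint_torque": joint torques, N m; "position": TCP position; "tool_rot": TCP orientation; "wrist_force": force on the tool from outside, world axes, zero at the start; "ft_torque": the same for the moment, N m; "opening": finger opening in m.
Only numpy, scipy, OpenCV 4.12 (cv2) and the standard library are available. Lean on these libraries where they do the work, as an engineer would, in place of code of your own. Each camera call takes 0.05 s, during which the arm holds its last target.

## Working session

There is one attempt and no reset: what is moved stays moved. The work goes in short steps, Python scripts to look and compute and a tool call to move; the robot and the scene stay as the last step left them, time stands still between calls to the robot, and variables do not carry over. Pictures are saved under pics/ and viewed, and the job is handed in when it is done.

Besides the shell and the picture viewer there is one more tool, called after "Emit:" as name(argument=value, ...), one argument or row to a line, values as JSON. drive_tool: Moves the arm, as the interface text tells. Its arguments: {"type":"object","properties":{"moves":{"type":"array"},"newtons":{"type":"number"}},"required":["moves"]}

```bash
ls; mkdir -p pics; python3 - <<'E'
from cell import bot
import cv2,json
s=bot.get_state(); print({k:(v if not hasattr(v,'tolist') else v.tolist()) for k,v in s.items()}); print(bot.hold_point_z)
for n in ("scene","top","wrist"):
    im=bot.get_image(n); cv2.imwrite(f"pics/{n}0.png",im)
    m=bot.camera_model(n); print(n,m)
    for t in ["clamp_knob","jig","plate","punch_grip","pin_punch_mid","stand","dye_bottle","nut"]:
        if n=="wrist":continue
        print(t,[( [round(float(x)) for x in d["rect"]],round(float(d["conf"]),2)) for d in bot.recognise(n,t)])
print(bot.get_state()["t"])
E
```

```text
pics
{'t': 0.0, 'q': [1.124412278852181, 0.49156991514756593, 1.559478077155493, -3.998488723338933e-05, 1.091668754584176, -0.10562481967176084], 'qd': [-8.207592175527255e-05, 0.0011410224680900856, -0.0011219179523309075, -0.0006631672930953583, 0.00021446775077951926, -0.00030616093983840294], 'joint_torque': [-0.0021043416199972853, -61.845738887786865, -26.158373951911926, -0.00026563836399873253, 0.004113772592972964, -6.865831892355345e-05], 'position': [0.208777805179224, 0.5888521986118488, 0.2307114398901628], 'tool_rot': [0.5771937656750206, -0.40819201427857005, 0.577875473749091, 0.40778250720740417], 'wrist_force': [-0.3217674263539158, -0.8275317039833284, 0.08618941080799711], 'ft_torque': [0.006847922329182589, -0.023343437931535566, 0.03982798158462668], 'opening': 0.08577176315672881}
0.0187
scene {'intrinsics': array([[384.52786385,   0.        , 253.98462663],
       [  0.        , 384.52786385, 198.14312938],
       [  0.        ,   0.        ,   1.        ]]), 'k1': -0.07221054049955111, 'origin': array([-0.11182048,  0.38046891,  0.42897266]), 'rotation': arr
[... 1071 characters left out ...]
 214], 0.59)]
stand [([282, 234, 316, 290], 0.75), ([181, 166, 217, 220], 0.59)]
dye_bottle [([197, 125, 213, 142], 0.46)]
nut []
wrist {'intrinsics': array([[339.76968988,   0.        , 254.07862114],
       [  0.        , 339.76968988, 189.31709773],
       [  0.        ,   0.        ,   1.        ]]), 'k1': -0.06732158597865394, 'tool_from_camera': array([[ 3.55396189e-04, -2.67640327e-01,  9.63518826e-01,
        -1.42990811e-01],
       [-1.10551857e-03, -9.63518404e-01, -2.67639802e-01,
         6.82363956e-02],
       [ 9.99999326e-01, -9.70069792e-04, -6.38312121e-04,
         1.35091973e-03],
       [ 0.00000000e+00,  0.00000000e+00,  0.00000000e+00,
         1.00000000e+00]])}
0.95
```

```bash
python3 - <<'E'
import cv2
s=cv2.imread("pics/scene0.png")[150:310,140:400]; cv2.imwrite("pics/s0c.png",cv2.resize(s,None,fx=3,fy=3,interpolation=2))
t=cv2.imread("pics/top0.png")[100:310,150:360]; cv2.imwrite("pics/t0c.png",cv2.resize(t,(800*3//4,600),interpolation=2))
E
```

```text
(no output)
```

View pics/s0c.png

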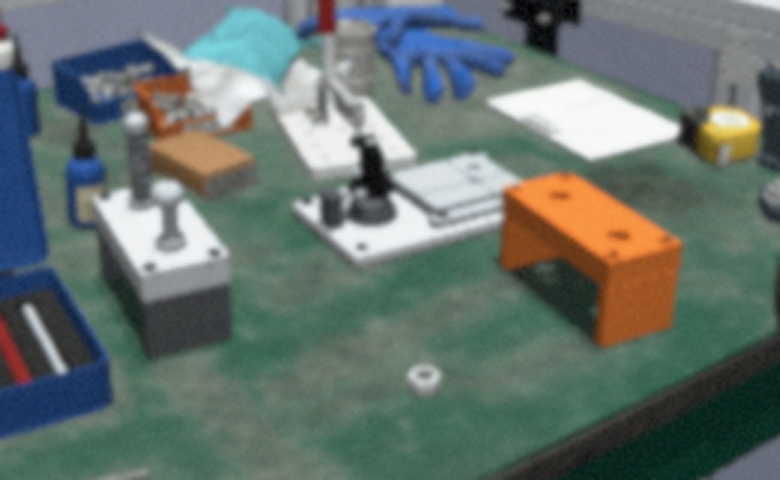

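View pics/t0c.png

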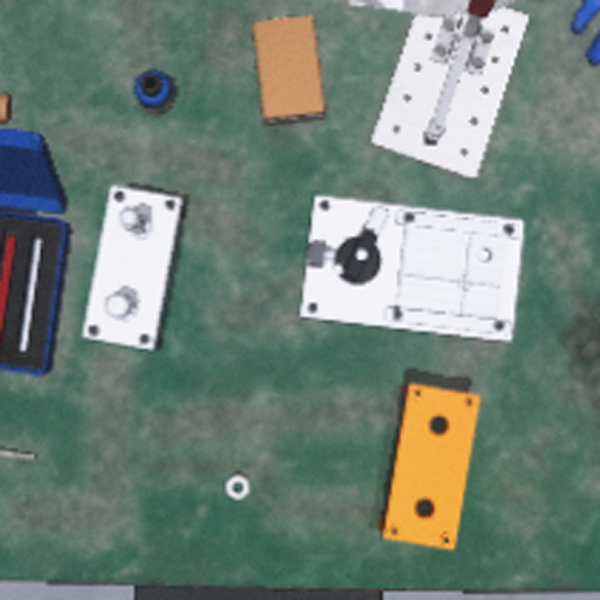

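View pics/top0.png

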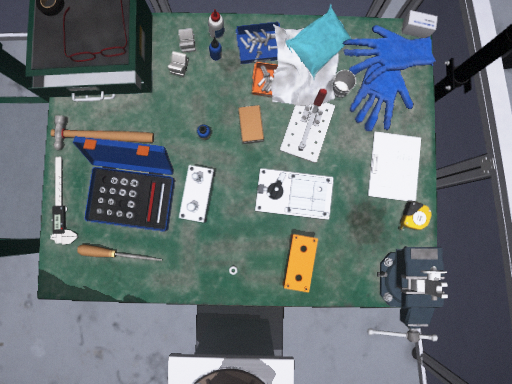

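```bash
cat > h.py <<'E'
import numpy as np, cv2
from cell import bot
from scipy.spatial.transform import Rotation as R
def q2m(q): return R.from_quat([q[1],q[2],q[3],q[0]]).as_matrix()
def cam(n,s=None):
    m=bot.camera_model(n)
    if n=="wrist":
        s=s or bot.get_state(); T=np.eye(4);T[:3,:3]=q2m(s["tool_rot"]);T[:3,3]=s["position"]
        C=T@np.array(m["tool_from_camera"]); Rc,o=C[:3,:3],C[:3,3]
    else: Rc,o=q2m(m["rotation"]),np.array(m["origin"])
    return np.array(m["intrinsics"]),m["k1"],Rc,o
def px2w(c,u,v,z):
    K,k,Rc,o=c
    d=np.array([(u-K[0,2])/K[0,0],(v-K[1,2])/K[1,1]]); x=d.copy()
    for _ in range(20): x=d/(1+k*(x@x))
    r=Rc@np.array([x[0],x[1],1]); return o+r*(z-o[2])/r[2]
def w2px(c,p):
    K,k,Rc,o=c
    x=Rc.T@(np.array(p)-o); x=x[:2]/x[2]; x=x*(1+k*(x@x)); return K[:2,:2]@x+K[:2,2]
def tool(s=None):
    s=s or bot.get_state(); return q2m(s["tool_rot"]),np.array(s["position"])
def move(target,Rt=None):
    """shift in tool axes + rotvec deg"""
    A,p=tool(); d=A.T@(np.array(target)-p); r=[0,0,0] if Rt is None else R.from_matrix(A.T@Rt).as_rotvec(degrees=True)
    print("shift",np.round(d,4),"turn",np.round(r,2)); return d,r
def Rdown(yaw):
    """tool x down; jaw dir z at yaw in world"""
    z=np.array([np.cos(yaw),np.sin(yaw),0]); x=np.array([0,0,-1.]); return np.stack([x,np.cross(z,x),z],1)
E
python3 - <<'E'
from h import *
print(np.round(q2m(bot.get_state()["tool_rot"]),3))
c=cam("top"); S=600/210
def t(n,u,v,z): print(n,np.round(px2w(c,150+u/S,100+v/S,z),4))
t("punch",133,216,.13); t("pin",120,304,.11); 
for n,u,v in [("s1",112,186),("s2",185,192),("s3",157,349),("s4",83,341)]: t(n,u,v,.066)
t("knob",361,255,.077); t("fingertip",378,212,.03); t("mark",466,280,.024)
for n,u,v in [("j1",315,197),("j2",523,220),("j3",512,340),("j4",301,317)]: t(n,u,v,.012)
E
```

```text
[[ 0.    -0.943  0.334]
 [ 0.     0.334  0.943]
 [-1.    -0.     0.   ]]
punch [0.5944 0.0802 0.13  ]
pin [0.5252 0.0912 0.11  ]
s1 [0.6274 0.1079 0.066 ]
s2 [0.6235 0.0456 0.066 ]
s3 [0.4901 0.0654 0.066 ]
s4 [0.4954 0.128  0.066 ]
knob [ 0.5718 -0.104   0.077 ]
fingertip [ 0.6143 -0.1208  0.03  ]
mark [ 0.5565 -0.1995  0.024 ]
j1 [ 0.6289 -0.0655  0.012 ]
j2 [ 0.6122 -0.252   0.012 ]
j3 [ 0.5048 -0.2427  0.012 ]
j4 [ 0.5216 -0.0551  0.012 ]
```

```bash
python3 - <<'E'
from h import *
move([.43,.33,.27]); move([.56,-.12,.26])
E
```

```text
shift [-0.0387 -0.295  -0.1703] turn [0 0 0]
shift [-0.0287 -0.5679 -0.5509] turn [0 0 0]
```

Emit:
drive_tool(
  moves=[
    {"tx": -0.039, "ty": -0.295, "tz": -0.17},
    {"tx": -0.039, "ty": -0.295, "tz": -0.17},
    {"tx": -0.039, "ty": -0.295, "tz": -0.17},
    {"tx": -0.039, "ty": -0.295, "tz": -0.17},
    {"tx": -0.039, "ty": -0.295, "tz": -0.17},
    {"tx": -0.039, "ty": -0.295, "tz": -0.17},
    {"tx": -0.039, "ty": -0.295, "tz": -0.17},
    {"tx": -0.029, "ty": -0.568, "tz": -0.551},
    {"tx": -0.029, "ty": -0.568, "tz": -0.551},
    {"tx": -0.029, "ty": -0.568, "tz": -0.551},
  ],
)

```text
validation failed for argument at $.mo...
```

```bash
python3 - <<'E'
from h import *
s=bot.get_state(); print(np.round(s["q"],3),np.round(s["position"],4)); move([.56,-.12,.26],Rdown(1.23))
E
```

```text
[ 1.124  0.491  1.559 -0.     1.092 -0.106] [0.2089 0.5891 0.2313]
shift [-0.0287 -0.5679 -0.5509] turn [0.   0.01 0.  ]
```

Emit:
drive_tool(
  moves=[
    {"ax": 0, "ay": 0, "az": 0, "tx": -0.039, "ty": -0.295, "tz": -0.17, "grip": 1},
    {"ax": 0, "ay": 0, "az": 0, "tx": -0.039, "ty": -0.295, "tz": -0.17, "grip": 1},
    {"ax": 0, "ay": 0, "az": 0, "tx": -0.039, "ty": -0.295, "tz": -0.17, "grip": 1},
    {"ax": 0, "ay": 0, "az": 0, "tx": -0.039, "ty": -0.295, "tz": -0.17, "grip": 1},
    {"ax": 0, "ay": 0, "az": 0, "tx": -0.039, "ty": -0.295, "tz": -0.17, "grip": 1},
    {"ax": 0, "ay": 0, "az": 0, "tx": -0.039, "ty": -0.295, "tz": -0.17, "grip": 1},
    {"ax": 0, "ay": 0, "az": 0, "tx": -0.039, "ty": -0.295, "tz": -0.17, "grip": 1},
    {"ax": 0, "ay": 0, "az": 0, "tx": -0.029, "ty": -0.568, "tz": -0.551, "grip": 1},
    {"ax": 0, "ay": 0, "az": 0, "tx": -0.029, "ty": -0.568, "tz": -0.551, "grip": 1},
    {"ax": 0, "ay": 0, "az": 0, "tx": -0.029, "ty": -0.568, "tz": -0.551, "grip": 1},
  ],
)

```text
t: 1.95
position: [0.4719, 0.1843, 0.2672]
tool_rot: [0.578, -0.408, 0.577, 0.408]
wrist_force: [1.9, 0.6, 0.2]
opening: 0.0851
```

```bash
python3 - <<'E'
from h import *
s=bot.get_state(); print(s["t"],np.round(s["q"],3),np.round(s["position"],4)); move([.56,-.12,.26],Rdown(1.23))
E
```

```text
1.95 [ 0.242  0.283  1.796  0.     1.062 -0.988] [0.4719 0.1843 0.2672]
shift [ 0.0072 -0.1846 -0.2574] turn [0.01 0.02 0.02]
```

Emit:
drive_tool(
  moves=[
    {"ax": 0, "ay": 0, "az": 0, "tx": 0.007, "ty": -0.185, "tz": -0.257, "grip": 1},
    {"ax": 0, "ay": 0, "az": 0, "tx": 0.007, "ty": -0.185, "tz": -0.257, "grip": 1},
    {"ax": 0, "ay": 0, "az": 0, "tx": 0.007, "ty": -0.185, "tz": -0.257, "grip": 1},
    {"ax": 0, "ay": 0, "az": 0, "tx": 0.007, "ty": -0.185, "tz": -0.257, "grip": 1},
    {"ax": 0, "ay": 0, "az": 0, "tx": 0.007, "ty": -0.185, "tz": -0.257, "grip": 1},
    {"ax": 0, "ay": 0, "az": 0, "tx": 0.007, "ty": -0.185, "tz": -0.257, "grip": 1},
    {"ax": 0, "ay": 0, "az": 0, "tx": 0.007, "ty": -0.185, "tz": -0.257, "grip": 1},
    {"ax": 0, "ay": 0, "az": 0, "tx": 0.007, "ty": -0.185, "tz": -0.257, "grip": 1},
  ],
)

```text
t: 2.75
position: [0.5608, -0.1219, 0.2597]
tool_rot: [0.578, -0.407, 0.578, 0.407]
wrist_force: [0.1, -0.0, -0.3]
opening: 0.0852
```

```bash
python3 - <<'E'
from h import *
s=bot.get_state(); im=bot.get_image("wrist"); cv2.imwrite("pics/w1.png",im); np.save("w1.npy",dict(s),allow_pickle=True)
print(s["t"],np.round(s["position"],4),np.abs(s["qd"]).max())
cv2.imwrite("pics/w1b.png",cv2.resize(im,(800,600),interpolation=2))
E
```

```text
2.75 [ 0.5608 -0.1219  0.2597] 0.058788162670998206
```

View pics/w1b.png

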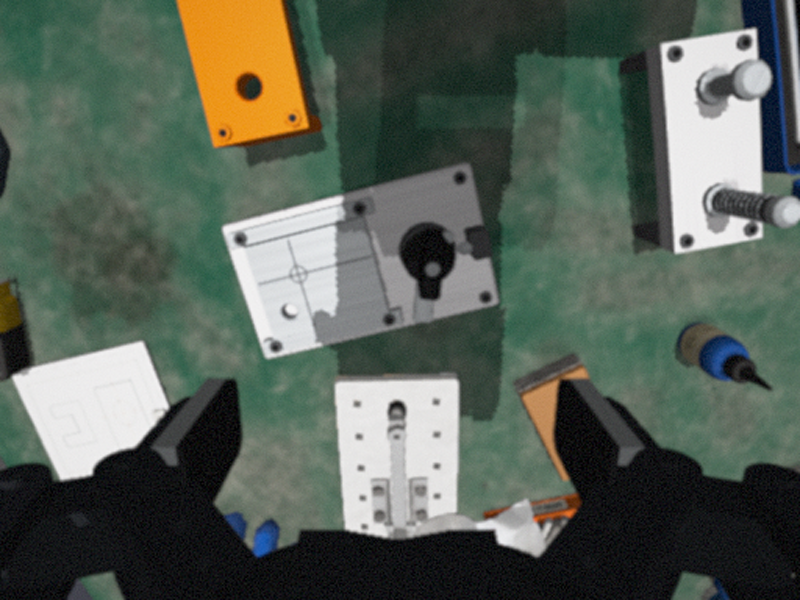

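```bash
python3 - <<'E'
from h import *
im=cv2.imread("pics/w1.png")
k=im[125:215,240:330]; k=np.clip((k.astype(float)/255)**0.45*255,0,255).astype(np.uint8)
p=im[60:170,400:512]
cv2.imwrite("pics/k1.png",np.hstack([cv2.resize(k,(400,400),interpolation=2),cv2.resize(p,(400,400),interpolation=2)]))
E
```

```text
(no output)
```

View pics/k1.png

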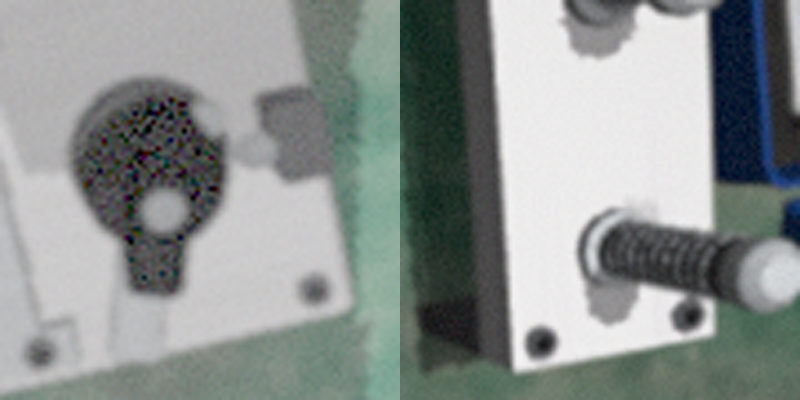

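```bash
python3 - <<'E'
from h import *
s=np.load("w1.npy",allow_pickle=True).item(); c=cam("wrist",s)
f=lambda n,u,v,z: print(n,np.round(px2w(c,u,v,z),4))
f("hub",273.7,160.3,.041); f("dot",276.5,172.5,.077);f("barend",274.7,190.6,.077)
f("barend l",240+130/4.444,125+290/4.444,.077);f("barend r",240+180/4.444,125+293/4.444,.077)
f("finger l",240+108/4.444,125+355/4.444,.034);f("finger r",240+165/4.444,125+355/4.444,.034)
g=.64
f("mark",298*g,273*g,.024)
for u,v in [(222,225),(470,163),(498,303),(268,359)]: f("jig",u*g,v*g,.012)
for u,v in [(660,43),(756,28),(762,238),(675,254)]: f("st",u*g,v*g,.066)
f("punch base",400+605/400*112,60+245/400*110,.067); f("cap",400+775/2/400*112*1,60,.136)
f("captop",400+(775-400)/400*112,60+272/400*110,.130)
f("base",400+(605-400)/400*112,60+245/400*110,.067)
E
```

```text
hub [ 0.568  -0.1008  0.041 ]
dot [ 0.5734 -0.1018  0.077 ]
barend [ 0.5903 -0.1094  0.077 ]
barend l [ 0.5881 -0.1144  0.077 ]
barend r [ 0.5925 -0.1041  0.077 ]
finger l [ 0.6146 -0.1276  0.034 ]
finger r [ 0.6196 -0.1139  0.034 ]
mark [ 0.5551 -0.1958  0.024 ]
jig [ 0.5038 -0.2383  0.012 ]
jig [ 0.5236 -0.0517  0.012 ]
jig [ 0.6307 -0.0633  0.012 ]
jig [ 0.6135 -0.2484  0.012 ]
st [0.4902 0.0721 0.066 ]
st [0.5    0.1322 0.066 ]
st [0.6292 0.1112 0.066 ]
st [0.6198 0.0521 0.066 ]
punch base [0.6328 0.2036 0.067 ]
cap [0.5354 0.0976 0.136 ]
captop [0.5944 0.0887 0.13  ]
base [0.5929 0.0843 0.067 ]
```

```bash
python3 - <<'E'
from h import *
move([.572,-.102,.11],Rdown(np.radians(67.5)));move([.572,-.102,.047],Rdown(np.radians(67.5)))
E
```

```text
shift [ 0.1498 -0.0049  0.0211] turn [ 2.88  0.03 -0.02]
shift [ 0.2128 -0.0049  0.0211] turn [ 2.88  0.03 -0.02]
```

Emit:
drive_tool(
  moves=[
    {"ax": 2.9, "ay": 0, "az": 0, "tx": 0.08, "ty": -0.005, "tz": 0.021, "grip": 0.3},
    {"ax": 2.9, "ay": 0, "az": 0, "tx": 0.11, "ty": -0.005, "tz": 0.021, "grip": 0.3},
    {"ax": 2.9, "ay": 0, "az": 0, "tx": 0.13, "ty": -0.005, "tz": 0.021, "grip": 0.3},
    {"ax": 2.9, "ay": 0, "az": 0, "tx": 0.13, "ty": -0.005, "tz": 0.021, "grip": 0.3},
    {"ax": 2.9, "ay": 0, "az": 0, "tx": 0.13, "ty": -0.005, "tz": 0.021, "grip": 0.3},
  ],
)

```text
t: 3.3
position: [0.5723, -0.1011, 0.1308]
tool_rot: [0.588, -0.393, 0.588, 0.393]
wrist_force: [-0.4, 0.5, 1.5]
opening: 0.0558
```

```bash
python3 - <<'E'
from h import *
s=bot.get_state(); im=bot.get_image("wrist"); c=cam("wrist",s)
print(s["t"],s["opening"]);np.save("w2.npy",dict(s),allow_pickle=True);cv2.imwrite("pics/w2r.png",im)
im=np.clip((im.astype(float)/255)**0.5*255,0,255).astype(np.uint8)
cv2.imwrite("pics/w2.png",cv2.resize(im,(800,600),interpolation=2))
print(w2px(c,[.572,-.102,.077])*1.5625)
move([.572,-.102,.047],Rdown(np.radians(67.5)))
E
```

```text
3.3 0.05581613216699208
[391.41746833 329.70296532]
shift [ 0.0847  0.0006 -0.0008] turn [0.04 0.04 0.1 ]
```

View pics/w2.png

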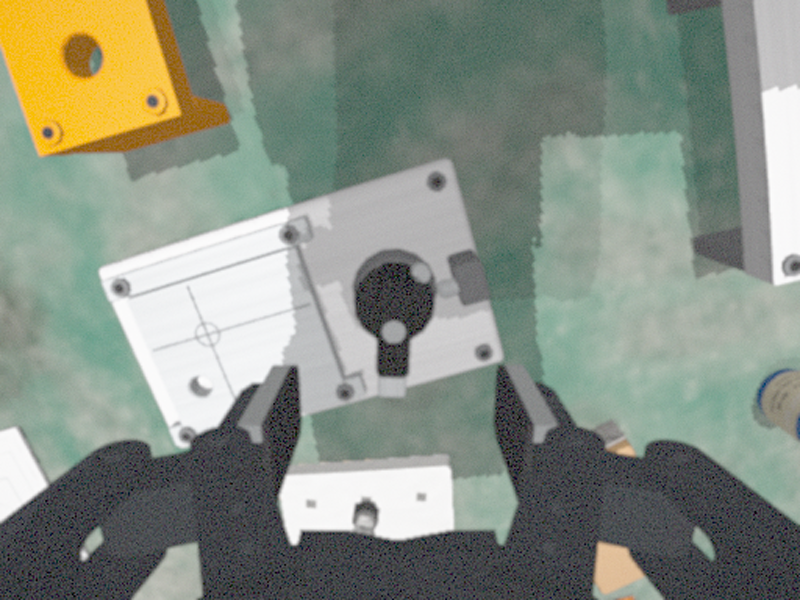

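Emit:
drive_tool(
  moves=[
    {"ax": 0, "ay": 0, "az": 0, "tx": 0.04, "ty": 0.0, "tz": 0.0, "grip": 0.3},
    {"ax": 0, "ay": 0, "az": 0, "tx": 0.07, "ty": 0.0, "tz": 0.0, "grip": 0.3},
    {"ax": 0, "ay": 0, "az": 0, "tx": 0.084, "ty": 0.0, "tz": 0.0, "grip": 0.3},
    {"ax": 0, "ay": 0, "az": 0, "tx": 0.084, "ty": 0.0, "tz": 0.0, "grip": 0.3},
    {"ax": 0, "ay": 0, "az": 0, "tx": 0.084, "ty": 0.0, "tz": 0.0, "grip": 0.3},
  ],
)

```text
t: 3.85
position: [0.5738, -0.1017, 0.0494]
tool_rot: [0.589, -0.394, 0.587, 0.392]
wrist_force: [-0.3, 0.1, -0.2]
opening: 0.0555
```

Emit:
drive_tool(
  moves=[
    {"ax": 0, "ay": 0, "az": 0, "tx": 0, "ty": 0.0, "tz": 0.0, "grip": -1},
    {"ax": 0, "ay": 0, "az": 0, "tx": 0, "ty": 0.0, "tz": 0.0, "grip": -1},
    {"ax": 0, "ay": 0, "az": 0, "tx": 0, "ty": 0.0, "tz": 0.0, "grip": -1},
    {"ax": 0, "ay": 0, "az": 0, "tx": 0, "ty": 0.0, "tz": 0.0, "grip": -1},
    {"ax": 0, "ay": 0, "az": 0, "tx": 0, "ty": 0.0, "tz": 0.0, "grip": -1},
    {"ax": 0, "ay": 0, "az": 0, "tx": 0, "ty": 0.0, "tz": 0.0, "grip": -1},
  ],
  newtons=40,
)

```text
t: 4.45
position: [0.5741, -0.103, 0.0507]
tool_rot: [0.589, -0.395, 0.587, 0.391]
wrist_force: [-4.2, -8.0, 10.6]
opening: 0.0138
```

```bash
python3 - <<'E'
from h import *
s=bot.get_state(); print(s["position"],s["opening"],s["wrist_force"],s["ft_torque"],s["q"]); move([.572,-.102,.047],Rdown(np.radians(12.5)))
c=cam("wrist",np.load("w2.npy",allow_pickle=True).item());print("mark",px2w(c,207*.64,334*.64,.024))
E
```

```text
[ 0.57405111 -0.10295565  0.05071785] 0.013766228199943957 [-4.21466028 -7.9598135  10.59029045] [-1.38935728  0.71984031  0.02848389] [-2.90450001e-01  6.65301028e-01  1.82241550e+00 -9.38925930e-04
  6.48098795e-01 -1.46854932e+00]
shift [0.0037 0.0023 0.0001] turn [55.04  0.16  0.31]
mark [ 0.5555246  -0.19622845  0.024     ]
```

Emit:
drive_tool(
  moves=[
    {"ax": 7, "ay": 0, "az": 0, "tx": 0, "ty": 0.002, "tz": 0.0, "grip": -1},
    {"ax": 14, "ay": 0, "az": 0, "tx": 0, "ty": 0.002, "tz": 0.0, "grip": -1},
    {"ax": 21, "ay": 0, "az": 0, "tx": 0, "ty": 0.002, "tz": 0.0, "grip": -1},
    {"ax": 28, "ay": 0, "az": 0, "tx": 0, "ty": 0.002, "tz": 0.0, "grip": -1},
    {"ax": 35, "ay": 0, "az": 0, "tx": 0, "ty": 0.002, "tz": 0.0, "grip": -1},
    {"ax": 42, "ay": 0, "az": 0, "tx": 0, "ty": 0.002, "tz": 0.0, "grip": -1},
    {"ax": 49, "ay": 0, "az": 0, "tx": 0, "ty": 0.002, "tz": 0.0, "grip": -1},
    {"ax": 55, "ay": 0, "az": 0, "tx": 0, "ty": 0.002, "tz": 0.0, "grip": -1},
    {"ax": 55, "ay": 0, "az": 0, "tx": 0, "ty": 0.002, "tz": 0.0, "grip": -1},
    {"ax": 55, "ay": 0, "az": 0, "tx": 0, "ty": 0.002, "tz": 0.0, "grip": -1},
  ],
)

```text
t: 5.45
position: [0.5731, -0.1037, 0.0509]
tool_rot: [0.705, -0.079, 0.7, 0.075]
wrist_force: [2.9, -10.4, -6.7]
opening: 0.0133
```

```bash
python3 - <<'E'
from h import *
s=bot.get_state(); print(s["position"],s["opening"],s["wrist_force"],s["ft_torque"],s["q"]); move([.572,-.102,.047],Rdown(np.radians(12.5)))
im=bot.get_image("wrist");im=np.clip((im.astype(float)/255)**0.5*255,0,255).astype(np.uint8)
cv2.imwrite("pics/w3.png",cv2.resize(im,(800,600),interpolation=2))
E
```

```text
[ 0.57305051 -0.10367288  0.05094119] 0.01332070374802446 [  2.89476499 -10.39234117  -6.68932036] [-1.87649627 -0.35325259 -0.01386617] [-0.29162668  0.66352956  1.82614936 -0.00285702  0.64347153 -0.50798503]
shift [ 0.0039  0.0019 -0.0007] turn [0.03 0.37 0.32]
```

View pics/w3.png

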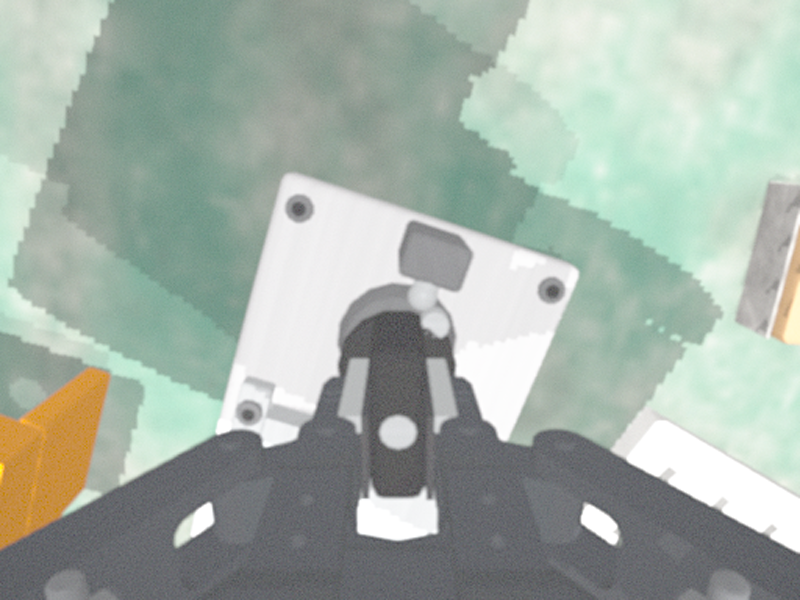

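Emit:
drive_tool(
  moves=[
    {"ax": 0, "ay": 0, "az": 0, "tx": 0, "ty": 0, "tz": 0.0, "grip": 0.3},
    {"ax": 0, "ay": 0, "az": 0, "tx": 0, "ty": 0, "tz": 0.0, "grip": 0.3},
    {"ax": 0, "ay": 0, "az": 0, "tx": 0, "ty": 0, "tz": 0.0, "grip": 0.3},
    {"ax": 0, "ay": 0, "az": 0, "tx": 0, "ty": 0, "tz": 0.0, "grip": 0.3},
    {"ax": 0, "ay": 0, "az": 0, "tx": -0.03, "ty": 0, "tz": 0.0, "grip": 0.3},
    {"ax": 0, "ay": 0, "az": 0, "tx": -0.07, "ty": 0, "tz": 0.0, "grip": 0.3},
    {"ax": 0, "ay": 0, "az": 0, "tx": -0.12, "ty": 0, "tz": 0.0, "grip": 0.3},
    {"ax": 0, "ay": 0, "az": 0, "tx": -0.15, "ty": 0, "tz": -0.04, "grip": 0.3},
    {"ax": 0, "ay": 0, "az": 0, "tx": -0.15, "ty": 0, "tz": -0.04, "grip": 0.3},
    {"ax": 0, "ay": 0, "az": 0, "tx": -0.15, "ty": 0, "tz": -0.04, "grip": 0.3},
  ],
)

```text
t: 6.5
position: [0.5327, -0.1118, 0.2016]
tool_rot: [0.706, -0.079, 0.7, 0.075]
wrist_force: [0.5, 0.4, -0.5]
opening: 0.0551
```

```bash
python3 - <<'E'
from h import *
s=bot.get_state(); im=bot.get_image("wrist"); np.save("w4.npy",dict(s),allow_pickle=True);cv2.imwrite("pics/w4r.png",im)
print(s["position"],np.abs(s["qd"]).max())
cv2.imwrite("pics/w4.png",cv2.resize(im,(800,600),interpolation=2))
E
```

```text
[ 0.53273286 -0.11180188  0.20159519] 0.04704341272341057
```

View pics/w4.png

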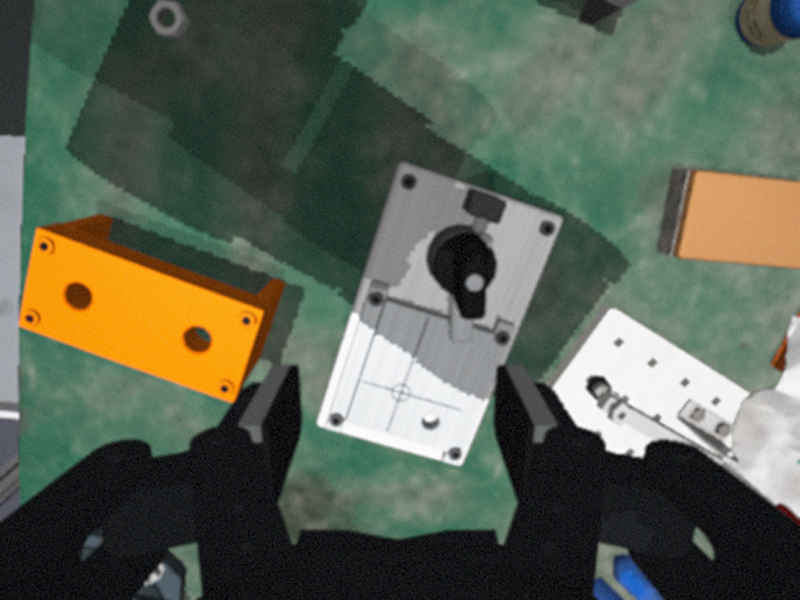

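```bash
python3 - <<'E'
from h import *
s=np.load("w4.npy",allow_pickle=True).item(); c=cam("wrist",s)
f=lambda n,u,v,z: print(n,np.round(px2w(c,u*.64,v*.64,z),4))
f("mark",401,393,.024); f("dot",474,282,.077); f("barend",471,318,.077)
move([.594,.084,.25],Rdown(np.radians(81.2)))
E
```

```text
mark [ 0.5559 -0.197   0.024 ]
dot [ 0.5728 -0.1016  0.077 ]
barend [ 0.5763 -0.1211  0.077 ]
shift [-0.0497  0.1775  0.1024] turn [-68.67   0.15   0.53]
```

Emit:
drive_tool(
  moves=[
    {"ax": -8, "ay": 0, "az": 0, "tx": -0.05, "ty": 0.02, "tz": 0.01, "grip": 0.3},
    {"ax": -16, "ay": 0, "az": 0, "tx": -0.05, "ty": 0.045, "tz": 0.025, "grip": 0.3},
    {"ax": -24, "ay": 0, "az": 0, "tx": -0.05, "ty": 0.07, "tz": 0.04, "grip": 0.3},
    {"ax": -32, "ay": 0, "az": 0, "tx": -0.05, "ty": 0.095, "tz": 0.054, "grip": 0.3},
    {"ax": -40, "ay": 0, "az": 0, "tx": -0.05, "ty": 0.12, "tz": 0.07, "grip": 0.3},
    {"ax": -48, "ay": 0, "az": 0, "tx": -0.05, "ty": 0.145, "tz": 0.085, "grip": 0.3},
    {"ax": -56, "ay": 0, "az": 0, "tx": -0.05, "ty": 0.165, "tz": 0.095, "grip": 0.3},
    {"ax": -64, "ay": 0, "az": 0, "tx": -0.05, "ty": 0.178, "tz": 0.102, "grip": 0.3},
    {"ax": -68.7, "ay": 0, "az": 0.5, "tx": -0.05, "ty": 0.178, "tz": 0.102, "grip": 0.3},
    {"ax": -68.7, "ay": 0, "az": 0.5, "tx": -0.05, "ty": 0.178, "tz": 0.102, "grip": 0.3},
  ],
)

```text
t: 7.55
position: [0.5938, 0.0853, 0.2485]
tool_rot: [0.536, -0.46, 0.536, 0.461]
wrist_force: [-0.6, -0.7, 0.4]
opening: 0.0556
```

```bash
python3 - <<'E'
from h import *
s=bot.get_state(); im=bot.get_image("wrist"); np.save("w5.npy",dict(s),allow_pickle=True);cv2.imwrite("pics/w5r.png",im)
print(s["position"],np.abs(s["qd"]).max(),np.round(q2m(s["tool_rot"]),3))
cv2.imwrite("pics/w5.png",cv2.resize(im,(800,600),interpolation=2))
E
```

```text
[0.59378834 0.08525951 0.24852129] 0.10446097603494582 [[-0.001 -0.989  0.15 ]
 [ 0.002  0.15   0.989]
 [-1.     0.001  0.001]]
```

View pics/w5.png

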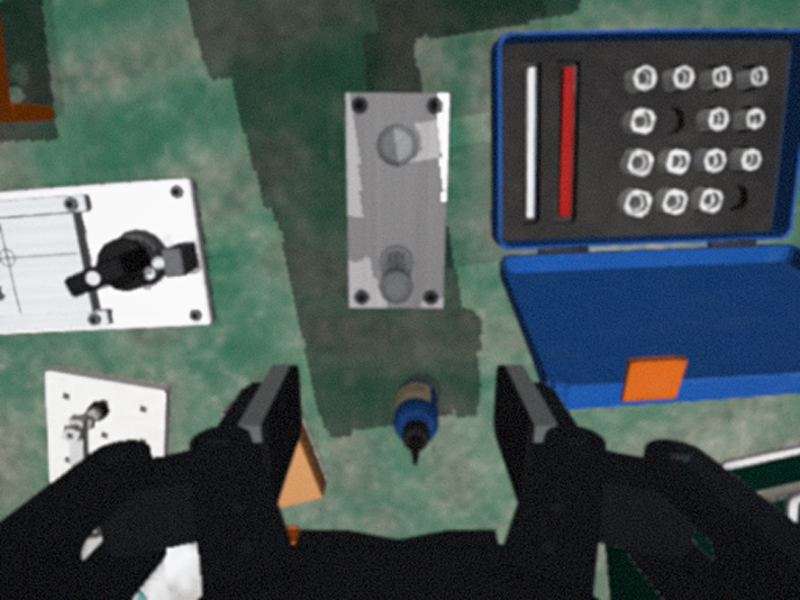

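```bash
python3 - <<'E'
from h import *
s=np.load("w5.npy",allow_pickle=True).item(); c=cam("wrist",s)
im=cv2.imread("pics/w5r.png")[135:210,215:290]
cv2.imwrite("pics/w5c.png",cv2.resize(im,(600,600),interpolation=2))
f=lambda n,u,v,z: print(n,np.round(px2w(c,u*.64,v*.64,z),4))
f("cap",397,285,.136); f("collar",397,261,.072)
for u,v in [(345,92),(450,92),(444,308),(350,307)]: f("st",u,v,.066)
f("mark",9,258,.024)
E
```

```text
cap [0.5913 0.0871 0.136 ]
collar [0.5925 0.087  0.072 ]
st [0.49   0.0721 0.066 ]
st [0.4992 0.1324 0.066 ]
st [0.6286 0.1119 0.066 ]
st [0.6188 0.0525 0.066 ]
mark [ 0.556  -0.1948  0.024 ]
```

View pics/w5c.png

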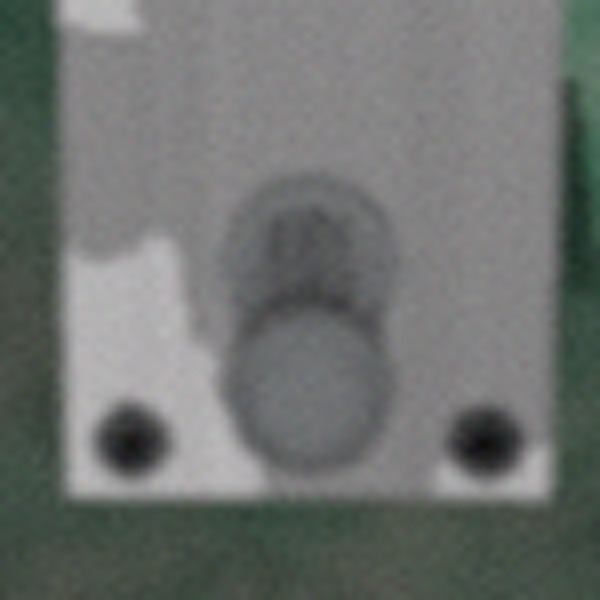

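```bash
python3 - <<'E'
from h import *
move([.5925,.087,.083],Rdown(np.radians(81.2)))
E
```

```text
shift [0.1658 0.0015 0.0018] turn [-0.05  0.08 -0.02]
```

Emit:
drive_tool(
  moves=[
    {"ax": 0, "ay": 0, "az": 0, "tx": 0.03, "ty": 0.0015, "tz": 0.0018, "grip": 0.3},
    {"ax": 0, "ay": 0, "az": 0, "tx": 0.06, "ty": 0.0015, "tz": 0.0018, "grip": 0.3},
    {"ax": 0, "ay": 0, "az": 0, "tx": 0.09, "ty": 0.0015, "tz": 0.0018, "grip": 0.3},
    {"ax": 0, "ay": 0, "az": 0, "tx": 0.12, "ty": 0.0015, "tz": 0.0018, "grip": 0.3},
    {"ax": 0, "ay": 0, "az": 0, "tx": 0.15, "ty": 0.0015, "tz": 0.0018, "grip": 0.3},
    {"ax": 0, "ay": 0, "az": 0, "tx": 0.166, "ty": 0.0015, "tz": 0.0018, "grip": 0.3},
    {"ax": 0, "ay": 0, "az": 0, "tx": 0.166, "ty": 0.0015, "tz": 0.0018, "grip": 0.3},
    {"ax": 0, "ay": 0, "az": 0, "tx": 0.166, "ty": 0.0015, "tz": 0.0018, "grip": 0.3},
  ],
)

```text
t: 8.4
position: [0.5927, 0.0869, 0.0828]
tool_rot: [0.538, -0.459, 0.537, 0.46]
wrist_force: [0.6, -0.2, -0.4]
opening: 0.0557
```

```bash
python3 - <<'E'
from h import *
s=bot.get_state(); im=bot.get_image("wrist"); print(s["position"],s["wrist_force"],s["ft_torque"])
cv2.imwrite("pics/w6.png",cv2.resize(im,(800,600),interpolation=2)); move([.5925,.087,.083],Rdown(np.radians(81.2)))
E
```

```text
[0.59268412 0.08689241 0.08276983] [ 0.61217539 -0.16692821 -0.43523788] [ 0.03807541  0.01981879 -0.00897475]
shift [ 0.0004  0.0005 -0.    ] turn [-0.12  0.08  0.03]
```

View pics/w6.png

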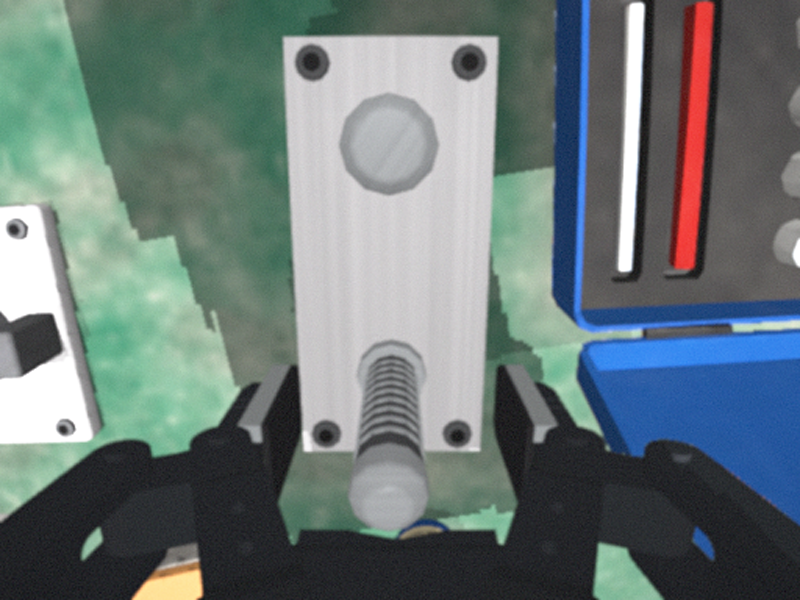

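Emit:
drive_tool(
  moves=[
    {"ax": 0, "ay": 0, "az": 0, "tx": 0, "ty": 0, "tz": -0.001, "grip": 0.3},
    {"ax": 0, "ay": 0, "az": 0, "tx": 0, "ty": 0, "tz": -0.001, "grip": -1},
    {"ax": 0, "ay": 0, "az": 0, "tx": 0, "ty": 0, "tz": -0.001, "grip": -1},
    {"ax": 0, "ay": 0, "az": 0, "tx": 0, "ty": 0, "tz": -0.001, "grip": -1},
    {"ax": 0, "ay": 0, "az": 0, "tx": 0, "ty": 0, "tz": -0.001, "grip": -1},
    {"ax": 0, "ay": 0, "az": 0, "tx": 0, "ty": 0, "tz": -0.001, "grip": -1},
    {"ax": 0, "ay": 0, "az": 0, "tx": 0, "ty": 0, "tz": -0.001, "grip": -1},
    {"ax": 0, "ay": 0, "az": 0, "tx": 0, "ty": 0, "tz": -0.001, "grip": -1},
  ],
  newtons=60,
)

```text
t: 9.25
position: [0.593, 0.086, 0.0839]
tool_rot: [0.538, -0.46, 0.537, 0.46]
wrist_force: [-0.4, -1.0, 6.2]
opening: 0.0145
```

```bash
python3 - <<'E'
from h import *
s=bot.get_state(); im=bot.get_image("wrist"); print(s["position"],s["wrist_force"],s["ft_torque"],s["opening"])
cv2.imwrite("pics/w7.png",cv2.resize(im,(800,600),interpolation=2)); move([.5925,.087,.083],Rdown(np.radians(81.2)))
E
```

```text
[0.59297651 0.08596809 0.08390087] [-0.41966895 -0.98822647  6.20065427] [-0.01719317  0.24006402  0.00332699] 0.014464174177965763
shift [0.0009 0.0006 0.0009] turn [-0.12  0.09  0.07]
```

View pics/w7.png

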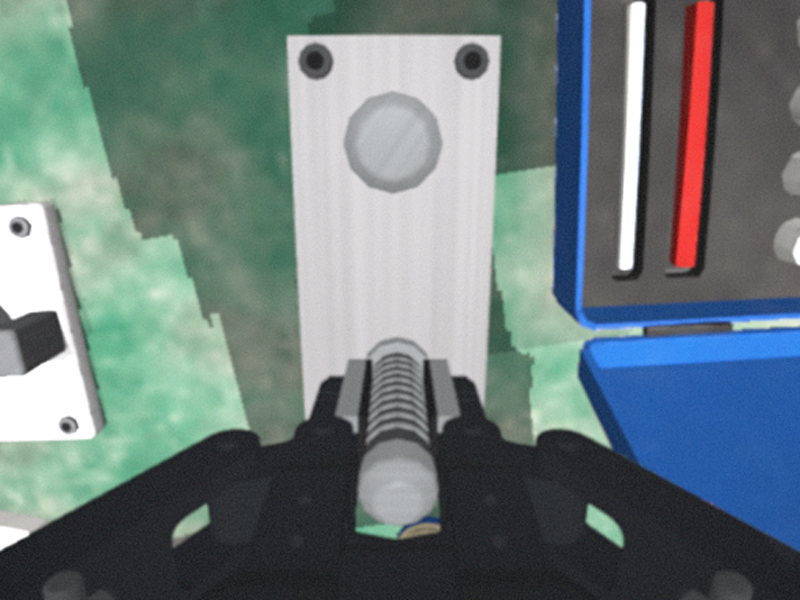

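Emit:
drive_tool(
  moves=[
    {"ax": 0, "ay": 0, "az": 0, "tx": -0.01, "ty": 0, "tz": 0, "grip": -1},
    {"ax": 0, "ay": 0, "az": 0, "tx": -0.025, "ty": 0, "tz": 0, "grip": -1},
    {"ax": 0, "ay": 0, "az": 0, "tx": -0.045, "ty": 0, "tz": 0, "grip": -1},
    {"ax": 0, "ay": 0, "az": 0, "tx": -0.065, "ty": 0, "tz": 0, "grip": -1},
    {"ax": 0, "ay": 0, "az": 0, "tx": -0.085, "ty": 0, "tz": 0, "grip": -1},
    {"ax": 0, "ay": 0, "az": 0, "tx": -0.105, "ty": 0, "tz": 0, "grip": -1},
    {"ax": 0, "ay": 0, "az": 0, "tx": -0.12, "ty": 0, "tz": 0, "grip": -1},
    {"ax": 0, "ay": 0, "az": 0, "tx": -0.12, "ty": 0, "tz": 0, "grip": -1},
    {"ax": 0, "ay": 0, "az": 0, "tx": -0.12, "ty": 0, "tz": 0, "grip": -1},
  ],
)

```text
t: 10.2
position: [0.5926, 0.0858, 0.2038]
tool_rot: [0.538, -0.46, 0.537, 0.46]
wrist_force: [0.1, -0.7, -1.6]
opening: 0.0147
```

```bash
python3 - <<'E'
from h import *
s=bot.get_state(); im=bot.get_image("wrist"); sc=bot.get_image("scene");print(s["position"],s["wrist_force"],s["ft_torque"],s["opening"],np.round(q2m(s["tool_rot"]),3))
cv2.imwrite("pics/w8.png",np.hstack([cv2.resize(im,(400,300)),cv2.resize(sc[100:300,100:366],(400,300))])); move([.5555,-.1965,.18],Rdown(np.radians(81.2)))
c=cam("wrist",s)
for z in (0,.0779): print(w2px(c,s["position"]-np.array([0,0,z])))
cv2.imwrite("pics/w8r.png",im)
E
```

```text
[0.59260449 0.08579447 0.20379243] [ 0.06006042 -0.73110376 -1.62043749] [-0.00524223  0.01346837 -0.03355465] 0.014653465633184953 [[ 0.001 -0.988  0.155]
 [ 0.001  0.155  0.988]
 [-1.    -0.001  0.002]]
shift [ 0.0227 -0.0074 -0.2846] turn [-0.13  0.08 -0.02]
[251.26380523 248.539954  ]
[252.03510978 198.5984433 ]
```

View pics/w8.png

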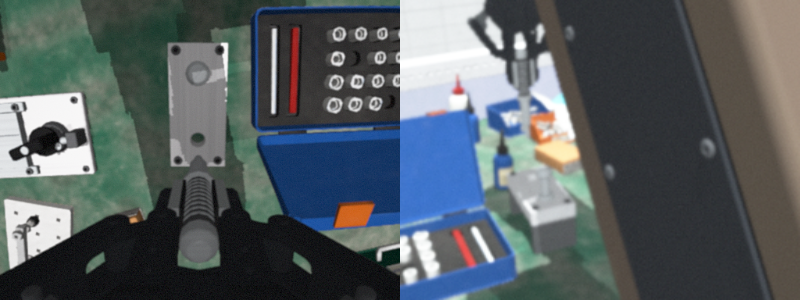

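View pics/w8r.png

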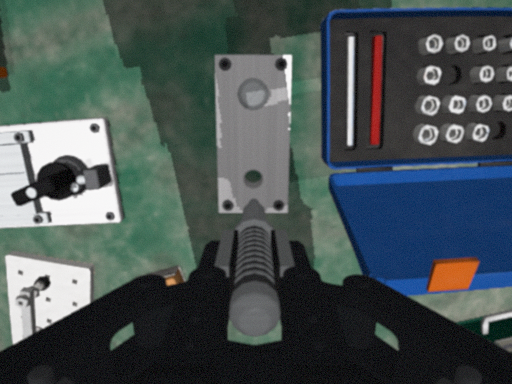

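Emit:
drive_tool(
  moves=[
    {"ax": 0, "ay": 0, "az": 0, "tx": 0, "ty": -0.001, "tz": -0.03, "grip": -1},
    {"ax": 0, "ay": 0, "az": 0, "tx": 0, "ty": -0.002, "tz": -0.07, "grip": -1},
    {"ax": 0, "ay": 0, "az": 0, "tx": 0, "ty": -0.003, "tz": -0.11, "grip": -1},
    {"ax": 0, "ay": 0, "az": 0, "tx": 0, "ty": -0.004, "tz": -0.15, "grip": -1},
    {"ax": 0, "ay": 0, "az": 0, "tx": 0, "ty": -0.005, "tz": -0.19, "grip": -1},
    {"ax": 0, "ay": 0, "az": 0, "tx": 0, "ty": -0.006, "tz": -0.23, "grip": -1},
    {"ax": 0, "ay": 0, "az": 0, "tx": 0, "ty": -0.007, "tz": -0.265, "grip": -1},
    {"ax": 0, "ay": 0, "az": 0, "tx": 0.03, "ty": -0.007, "tz": -0.285, "grip": -1},
    {"ax": 0, "ay": 0, "az": 0, "tx": 0.06, "ty": -0.007, "tz": -0.285, "grip": -1},
    {"ax": 0, "ay": 0, "az": 0, "tx": 0.07, "ty": -0.007, "tz": -0.285, "grip": -1},
  ],
)

```text
t: 11.3
position: [0.5535, -0.1968, 0.1293]
tool_rot: [0.537, -0.457, 0.538, 0.461]
wrist_force: [-0.7, 0.5, -1.8]
opening: 0.0146
```

Emit:
drive_tool(
  moves=[
    {"ax": 0, "ay": 0, "az": 0, "tx": 0, "ty": 0, "tz": 0, "grip": -1},
    {"ax": 0, "ay": 0, "az": 0, "tx": 0, "ty": 0, "tz": 0, "grip": -1},
  ],
)

```text
t: 11.5
position: [0.5537, -0.1964, 0.1294]
tool_rot: [0.537, -0.457, 0.538, 0.462]
wrist_force: [0.3, 0.4, -0.7]
opening: 0.0147
```

```bash
python3 - <<'E'
from h import *
s=bot.get_state(); im=bot.get_image("wrist"); sc=bot.get_image("scene");np.save("w9.npy",dict(s),allow_pickle=True)
print(s["position"],s["wrist_force"],s["ft_torque"],s["opening"])
cv2.imwrite("pics/w9r.png",im);cv2.imwrite("pics/s9r.png",sc)
cv2.imwrite("pics/w9.png",np.hstack([cv2.resize(im[130:230,200:300],(400,400),interpolation=2),cv2.resize(sc[120:270,200:350],(400,400),interpolation=2)])); move([.5555,-.1965,.132],Rdown(np.radians(81.2)))
c=cam("wrist",s)
print(w2px(c,s["position"]-np.array([0,0,.0779])),w2px(c,[.5555,-.1965,.024]))
E
```

```text
[ 0.55367327 -0.19641148  0.12942862] [ 0.34986749  0.41536533 -0.74419745] [-0.0187757  -0.00520698 -0.037067  ] 0.01465810133705364
shift [-0.0016 -0.0014  0.0003] turn [-0.17  0.14 -0.23]
[251.8658188  199.39095685] [252.26222276 191.1628384 ]
```

View pics/w9.png

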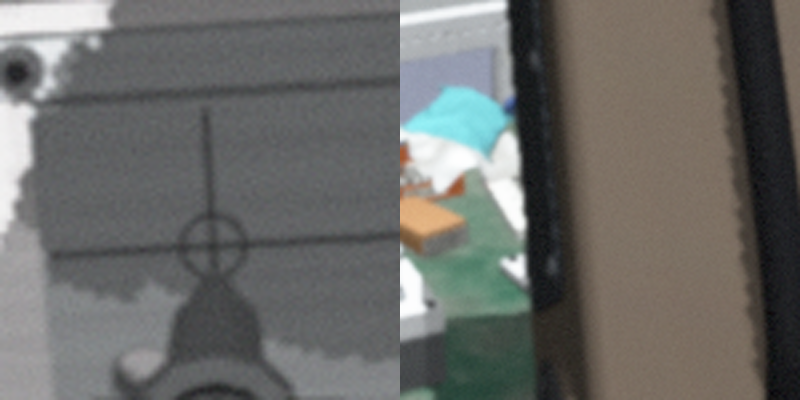

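```bash
python3 - <<'E'
from h import *
s=np.load("w9.npy",allow_pickle=True).item(); c=cam("wrist",s)
a=px2w(c,253.75,198.8,.0515); b=px2w(c,253.5,191.5,.024); print(a,b,b-a); A,p=tool(s); print("toolshift",A.T@(b-a))
E
```

```text
[ 0.55346948 -0.19508093  0.0515    ] [ 0.55591098 -0.19561305  0.024     ] [ 0.0024415  -0.00053212 -0.0275    ]
toolshift [ 0.02748386 -0.00266067 -0.00022916]
```

Emit:
drive_tool(
  moves=[
    {"ax": 0, "ay": 0, "az": 0, "tx": 0.005, "ty": -0.0025, "tz": 0, "grip": -1},
    {"ax": 0, "ay": 0, "az": 0, "tx": 0.012, "ty": -0.0025, "tz": 0, "grip": -1},
    {"ax": 0, "ay": 0, "az": 0, "tx": 0.018, "ty": -0.0025, "tz": 0, "grip": -1},
    {"ax": 0, "ay": 0, "az": 0, "tx": 0.018, "ty": -0.0025, "tz": 0, "grip": -1},
    {"ax": 0, "ay": 0, "az": 0, "tx": 0.018, "ty": -0.0025, "tz": 0, "grip": -1},
    {"ax": 0, "ay": 0, "az": 0, "tx": 0.018, "ty": -0.0025, "tz": 0, "grip": -1},
  ],
)

```text
t: 12.2
position: [0.5566, -0.1969, 0.1124]
tool_rot: [0.537, -0.458, 0.538, 0.461]
wrist_force: [0.4, 0.9, -0.8]
opening: 0.0145
```

```bash
python3 - <<'E'
from h import *
s=bot.get_state(); im=bot.get_image("wrist");np.save("w10.npy",dict(s),allow_pickle=True)
tp=bot.get_image("top")
print(s["position"],s["wrist_force"],s["ft_torque"],s["opening"])
cv2.imwrite("pics/w10r.png",im)
cv2.imwrite("pics/w10.png",np.hstack([cv2.resize(im[150:230,215:295],(400,400),interpolation=2),cv2.resize(tp[130:260,230:360],(400,400),interpolation=2)])); move([.5555,-.1965,.132],Rdown(np.radians(81.2)))
E
```

```text
[ 0.5565647  -0.19693028  0.11243176] [ 0.42117217  0.90295162 -0.78465898] [ 0.05667844 -0.01371721  0.00012934] 0.014458419633180312
shift [-0.0195  0.0012  0.0003] turn [-0.16  0.14 -0.21]
```

View pics/w10.png

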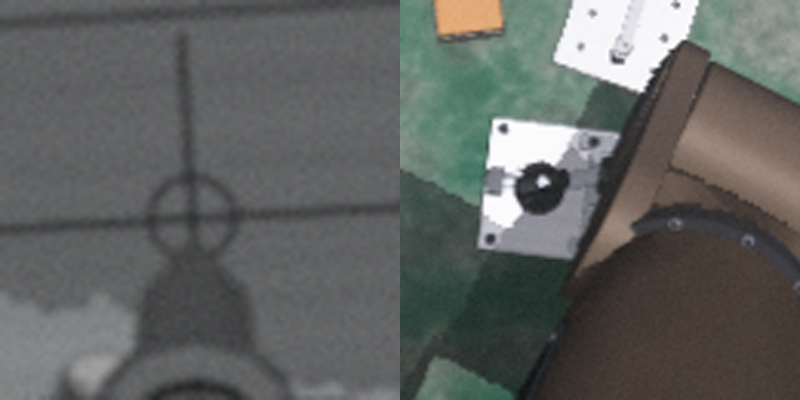

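```bash
python3 - <<'E'
from h import *
s=np.load("w10.npy",allow_pickle=True).item(); c=cam("wrist",s)
im=cv2.imread("pics/w10r.png")[175:215,233:273]; im=cv2.normalize(im,None,0,255,cv2.NORM_MINMAX)
cv2.imwrite("pics/w10c.png",cv2.resize(im,(600,600),interpolation=cv2.INTER_CUBIC))
for v in (197.5,198.5,199.2):
    a=px2w(c,253.8,v,.0345); b=px2w(c,253.4,193.4,.024); A,p=tool(s); print("toolshift",A.T@(b-a))
E
```

```text
toolshift [ 0.01049881 -0.00015091 -0.00029598]
toolshift [ 0.01050156  0.00055875 -0.00029504]
toolshift [ 0.01050349  0.00105622 -0.00029438]
```

View pics/w10c.png

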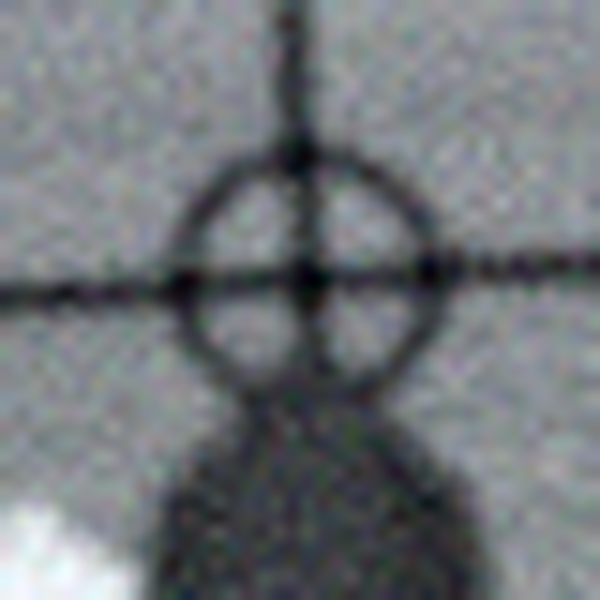

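Emit:
drive_tool(
  moves=[
    {"ax": 0, "ay": 0, "az": 0, "tx": 0.005, "ty": 0.0003, "tz": -0.0002, "grip": -1},
    {"ax": 0, "ay": 0, "az": 0, "tx": 0.009, "ty": 0.0003, "tz": -0.0002, "grip": -1},
    {"ax": 0, "ay": 0, "az": 0, "tx": 0.012, "ty": 0.0003, "tz": -0.0002, "grip": -1},
    {"ax": 0, "ay": 0, "az": 0, "tx": 0.012, "ty": 0.0003, "tz": -0.0002, "grip": -1},
    {"ax": 0, "ay": 0, "az": 0, "tx": 0.012, "ty": 0.0003, "tz": -0.0002, "grip": -1},
    {"ax": 0, "ay": 0, "az": 0, "tx": 0.012, "ty": 0.0003, "tz": -0.0002, "grip": -1},
    {"ax": 0, "ay": 0, "az": 0, "tx": 0.012, "ty": 0.0003, "tz": -0.0002, "grip": -1},
  ],
)

```text
t: 13.0
position: [0.5562, -0.1971, 0.1006]
tool_rot: [0.537, -0.458, 0.538, 0.461]
wrist_force: [-0.2, 0.3, 0.3]
opening: 0.014
```

```bash
python3 - <<'E'
from h import *
F=[]
for i in range(3):
    im=bot.get_image("wrist"); s=bot.get_state(); F.append(s["wrist_force"]); 
print(s["position"],np.round(F,2),np.round(q2m(s["tool_rot"]),4)[:,0])
im=im[165:225,223:283]
cv2.imwrite("pics/w11.png",cv2.resize(im,(600,600),interpolation=2))
E
```

```text
[ 0.55618191 -0.19705954  0.10061279] [[ 0.29  0.67 -0.43]
 [-0.41 -0.23 -0.21]
 [ 0.24 -0.09  0.04]] [-0.0033  0.0029 -1.    ]
```

View pics/w11.png

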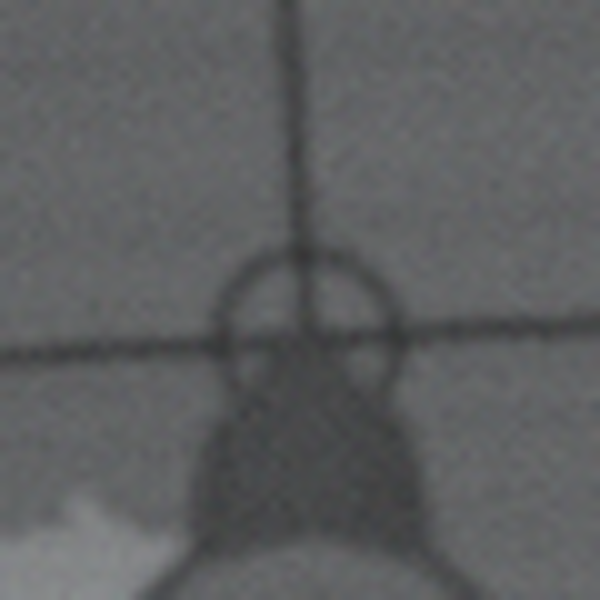

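Emit:
drive_tool(
  moves=[
    {"ax": 0, "ay": 0, "az": 0, "tx": 0.001, "ty": 0, "tz": 0, "grip": -1},
    {"ax": 0, "ay": 0, "az": 0, "tx": 0.002, "ty": 0, "tz": 0, "grip": -1},
    {"ax": 0, "ay": 0, "az": 0, "tx": 0.003, "ty": 0, "tz": 0, "grip": -1},
    {"ax": 0, "ay": 0, "az": 0, "tx": 0.003, "ty": 0, "tz": 0, "grip": -1},
    {"ax": 0, "ay": 0, "az": 0, "tx": 0.003, "ty": 0, "tz": 0, "grip": -1},
  ],
)

```text
t: 13.65
position: [0.5562, -0.1971, 0.0976]
tool_rot: [0.537, -0.458, 0.538, 0.461]
wrist_force: [-0.2, 0.1, 1.6]
opening: 0.0145
```

```bash
python3 - <<'E'
from h import *
F=[]
for i in range(6):
    im=bot.get_image("wrist"); s=bot.get_state(); F.append(s["wrist_force"]); 
print(s["position"],np.round(F,2)[:,2],np.mean(F,0))
E
```

```text
[ 0.5562018  -0.19707118  0.09766126] [1.25 2.32 1.22 0.96 2.24 1.65] [-0.17107955  0.07336067  1.605427  ]
```

Emit:
drive_tool(
  moves=[
    {"ax": 0, "ay": 0, "az": 0, "tx": 0.001, "ty": 0, "tz": 0, "grip": -1},
    {"ax": 0, "ay": 0, "az": 0, "tx": 0.0018, "ty": 0, "tz": 0, "grip": -1},
    {"ax": 0, "ay": 0, "az": 0, "tx": 0.0018, "ty": 0, "tz": 0, "grip": -1},
    {"ax": 0, "ay": 0, "az": 0, "tx": 0.0018, "ty": 0, "tz": 0, "grip": -1},
  ],
)

```text
t: 14.35
position: [0.5562, -0.1971, 0.0959]
tool_rot: [0.537, -0.458, 0.538, 0.461]
wrist_force: [-0.0, 0.8, 1.6]
opening: 0.0141
```

```bash
python3 - <<'E'
from h import *
F=[]
for i in range(8):
    im=bot.get_image("wrist"); s=bot.get_state(); F.append(s["wrist_force"]); 
print(s["t"],s["position"],np.round(F,2)[:,2],np.mean(F,0),s["opening"])
cv2.imwrite("pics/w12r.png",im)
a=im[165:225,223:283]
cv2.imwrite("pics/w12.png",np.hstack([cv2.resize(a,(400,400),interpolation=2),cv2.resize(im[100:300,0:200],(400,400))]))
E
```

```text
14.75 [ 0.55621667 -0.19707677  0.0958567 ] [2.5  1.82 2.34 2.66 1.89 2.53 1.63 2.24] [-0.66557622 -0.11216809  2.20284281] 0.0149719774641765
```

View pics/w12.png

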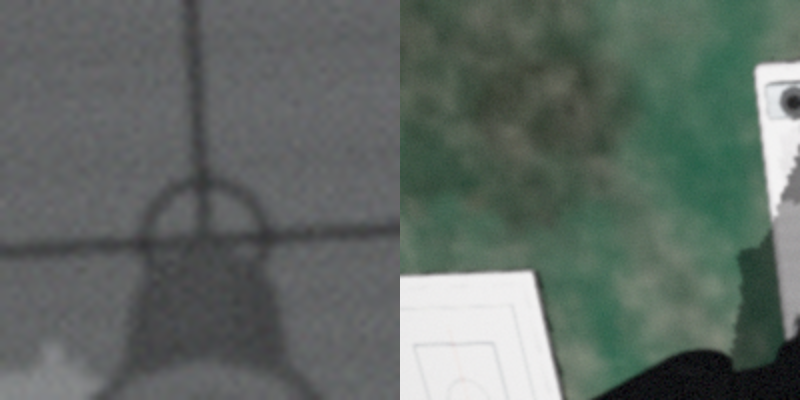

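View pics/w12r.png

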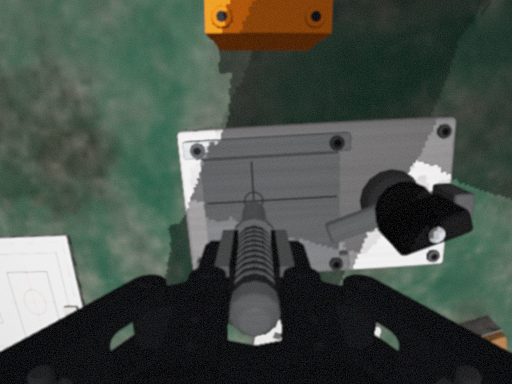

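```bash
python3 - <<'E'
from cell import bot
print(bot.finish_job())
E
```

```text
the job is handed in; nothing more can be done
None
```

I clamped the plate, and the job was handed in at about 14.8 s with the robot holding the spring punch pressed on the scribed cross.

- **Clamp:** I turned the knob 55° clockwise. Afterwards the knob measured about 1.25 to 1.29 rad, and the wrist picture shows the finger lying over the plate's edge.
- **Punch:** I took it from the stand's far hole. The mushroom-headed punch and the orange stand were left alone.
- **Position:** The last wrist picture shows the point at the cross, inside the circle. The error there is about 1 mm or less, and the tool is within 0.3° of vertical.
- **Tip travel:** The two checks disagree a little. By position the tip is in about 6.0 mm. By force (about 3.1 N after taking off the punch's weight) it is in about 5.2 mm. Both are near half-way and well below the 11 mm that would fire it.

No wrist force I read went above about 15 N. I took no final scene or top picture after pressing; the arm blocked both views of the mark.

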